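# Return the setting block to its pocket

### The arm

A 7-joint arm with a two-finger parallel gripper is mounted at the origin on a cart in front of the work surface, level with it; the furniture and walls round the work are solid. World frame = base frame: x ahead of the robot, y to its left, z up, the work surface at z = 0. Lengths are in mm, angles in rad, forces in N, time in s.
With the tool pointing down it reaches from about 400 to 850 mm from the base axis. Payload 10.4 kg.
Tool frame: the origin (TCP) lies where the fingers leave the gripper's body, on its centre line; the fingertips stand 70 mm ahead of it and the grasp point (between the pads) lies 51 mm ahead of it; z points along the fingers, y is the line along which they close (so a half turn about z gives the same grasp; the last joint's range is limited). The gripper opens to 87 mm and grips with 3 to 60 N. Pads are 19 mm wide; open, the fingers measure 117 mm over their backs; the gripper's body (75 mm by 190 mm) begins 51 mm behind the grasp point.
Start: joints at [-1.155, 0.332, -0.065, 1.46, 0.022, 1.35, -0.088], TCP at [265.523, 565.811, 292.276] pointing down, gripper open.
Joint ranges: [-2.6, 2.6], [-0.5, 2.12], [-1.47, 1.34], [0.16, 2.42], [-1.27, 4.41], [0.06, 2.06], [-2.6, 2.6]. Speed limits (rad/s): [2.22, 2.22, 2.79, 2.79, 3.14, 3.14, 3.14].

### API

Orientations are given as a 3x3 rotation matrix whose columns are the frame's x, y, z axes.
In Python, from plant import bot gives the robot as it stands. The module is installed in compiled form; this text tells all that it offers.
- The arm moves only by the tool send_rows, never from a script. Its argument "increments" is a list that holds one entry, the list of rows, each a list of 7 numbers: the turn, a rotation vector about the world's x, y, z in degrees, then the shift along the world's x, y, z in cm, then the finger opening in cm, from 0 to 8.7. In form: [[[rx, ry, rz, dx, dy, dz, claw], ...]]. A call has exactly 5 rows; each row shifts and turns the commanded pose from where the row before left it; what a row does not reach is not made up. A row lasts 1/10 s, in which the tool goes at most 50 mm and 8.59 degrees, less where a joint would pass 70% of its speed; a pose out of reach is approached as far as the arm can. A call is refused whole if a number of a shift passes 5 or a number of a turn 8.59, either way. A call with a gripper value outside its range is refused whole. The fingers move at their own pace and stop on an object; the grip force is fixed at half the most. Time passes only in rows, so rows that do not move let the fingers close, or fill a call up. It gives the time, the measured TCP pose, the force, the opening and the grip force at its end, in the units of the state.
- bot.read_state(): the state, without advancing time (a new reading comes with each control period).
- bot.snapshot(name): name is "side" or "top"; returns the picture (480x640x3 uint8, red, green, blue); there is no depth.
- bot.get_calibration(name): a dict with "mtx" (3x3 intrinsics, pixels), "R" (3x3) and "t" (3): a world point X has camera coordinates R X + t. Camera axes: x right, y down, z forward; pixel columns grow to the right and rows downward; lengths in mm; the calibration is good to about 2 mm. A picture is of the moment at which its call begins. get_calibration takes no time and is no camera call.
- bot.hand_in(): hands the job in; it is judged then, once.
The state is a dict: "t": time; "joints": joint angles; "dq": joint speeds; "joint_torque": joint torques, N m; "tcp_pos": TCP position; "eef_rot": TCP orientation; "ft_force": force on the tool from outside, world axes, zero at the start; "moment": the same for the moment, N m; "grip_width": finger opening in mm; "finger_force": force on a finger pad.
Only numpy, scipy, OpenCV 4.12 (cv2) and the standard library are available. Lean on these libraries where they do the work, as an engineer would, in place of code of your own. Each camera call takes 0.05 s, during which the arm holds its last target. There are 200 camera calls.

### The job

The middle-sized of the three aluminium setting blocks, the one with two dots on top, has been left out on the bench. Put it back into its own pocket in the wooden block rack, the one whose label carries two dots: set it down, do not drop it, so that it sits flat on the pocket floor with its dots up, lengthwise in the pocket, and let go. Leave the short and the long block where they are.

Things in the scene. Friction and masses are not known exactly. Their poses are not given: they have to be found in the camera images.
- block_middle_center (a point): Centre (half-way up) of the block to put away: an aluminium bar 60 x 30 x 40 mm (long x wide x high), about 190 g, loose on the bench top, two black dots 22 mm apart on its upper face. x along its length, y across its 30 mm width, z up. Either end may point either way in the pocket.
- pocket_middle (a point): Centre of the floor of the empty two-dot pocket, 16 mm above the bench top (z = 0); x along its length, +x away from its label, y across, z up. 78 mm long, 46 mm wide; rim 12 mm above the floor. Each long wall has a 40 mm gap at mid-length, open to 4 mm below the floor, for fingers beside the block. White label with two dots at the end nearest the robot. Fixed.
- block_short_center (a point): Centre of the short block, 40 x 30 x 40 mm, aluminium, one dot on top, at home in the one-dot pocket; leave it. The rack: a plywood board 136 x 216 x 12 mm, on it three parallel wooden cells 126 x 58 x 16 mm, side by side 74 mm apart in varying order; their pockets (one, two, three dots) are 58, 78, 98 mm long.
- block_long_center (a point): Centre of the long block, 80 x 30 x 40 mm, aluminium, three dots on top, on the bench, still in use; leave it. Its three-dot pocket is empty too. Axes as for the middle block.

How it is judged (in metres and radians):
At the end, for the whole second after the job is handed in: The middle block rests, let go, on the floor of the two-dot pocket, dots up: its centre within 15 mm of the pocket's centre lengthwise and 12 mm across, 15 to 25 mm above the pocket floor, its length within 0.35 rad of the pocket's and upright within 0.1 rad (x of block_middle_center in the frame of pocket_middle between -0.015 and 0.015 m and y of block_middle_center in the frame of pocket_middle between -0.012 and 0.012 m and z of block_middle_center in the frame of pocket_middle between 0.015 and 0.025 m and angle between the x axis of block_middle_center and the x axis of pocket_middle, either way round below 0.35 rad and angle between block_middle_center's own z axis and vertical below 0.1 rad and linear speed of block_middle below 0.02 m/s); the robot touches nothing.
It fails at once if the short block is moved more than 20 mm (distance of block_short_center from where it was at the start of the episode above 0.02 m).
It fails at once if the long block is moved more than 20 mm (distance of block_long_center from where it was at the start of the episode above 0.02 m).
It fails at once if the middle block is dropped (falls freely, faster than 0.8 m/s) (linear speed of block_middle above 0.8 m/s and contact force between the fingers and block_middle below 0.05 N).
It also fails if it takes over 34 s, if anything falls off the work surface, if the arm or the gripper's body presses on something with over 40 N, if the wrist force passes 120 N, or if a joint passes its speed limit or range.

## Working session

There is one attempt and no reset: what is moved stays moved. The work goes in short steps, Python scripts to look and compute and a tool call to move; the robot and the scene stay as the last step left them, time stands still between calls to the robot, and variables do not carry over. Pictures are saved under pics/ and viewed, at most 10 in all, crops included, and the job is handed in when it is done.

Besides the shell and the picture viewer there is one more tool, called after "Call:" in YAML: its name, and indented under it one key for each argument. send_rows: Moves the arm, as the interface text tells. Its arguments: {"type":"object","properties":{"increments":{"type":"array","items":{"type":"array","items":{"type":"array","items":{"type":"number"}}}}},"required":["increments"]}

```bash
mkdir -p pics; python3 - <<'E'
from plant import bot
import cv2,numpy as np
for n in("top","side"):
    cv2.imwrite(f"pics/{n}0.png",bot.snapshot(n)[:,:,::-1])
    c=bot.get_calibration(n);print(n,c["mtx"].tolist(),c["R"].round(4).tolist(),c["t"].round(1).tolist(), (-c["R"].T@c["t"]).round())
s=bot.read_state();print(s["t"],s["tcp_pos"],s["eef_rot"].round(3) if hasattr(s["eef_rot"],"round") else s["eef_rot"],s["grip_width"])
E
```

```text
top [[599.785647094576, 0.0, 323.5956877492888], [0.0, 599.785647094576, 239.00022859432593], [0.0, 0.0, 1.0]] [[0.0252, -0.9996, -0.0135], [-0.9853, -0.0225, -0.1693], [0.1689, 0.0175, -0.9855]] [-323.5, 498.6, 967.8] [ 336. -329. 1034.]
side [[530.0518202375498, 0.0, 319.33230189846427], [0.0, 530.0518202375498, 238.08456628301423], [0.0, 0.0, 1.0]] [[-0.8813, -0.472, 0.0205], [-0.2348, 0.4001, -0.8859], [0.41, -0.7856, -0.4635]] [290.2, 295.0, 485.8] [126. 401. 481.]
0.1 [265.41070752 565.56504389 291.56866623] [[-0.905  0.425 -0.   ]
 [ 0.425  0.905 -0.001]
 [-0.    -0.001 -1.   ]] 87.07236472600248
```

View pics/top0.png

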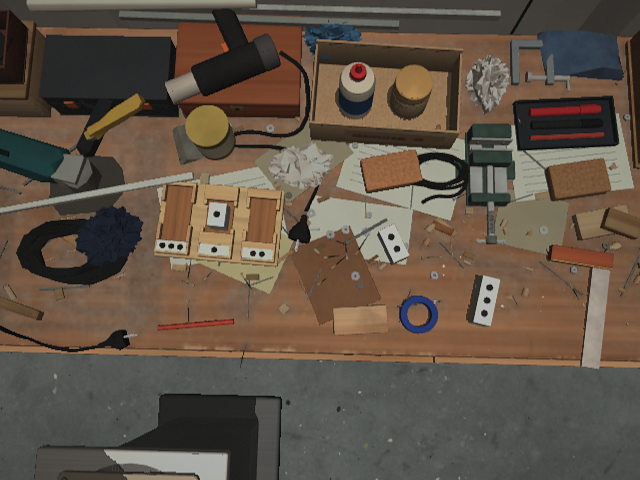

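View pics/side0.png

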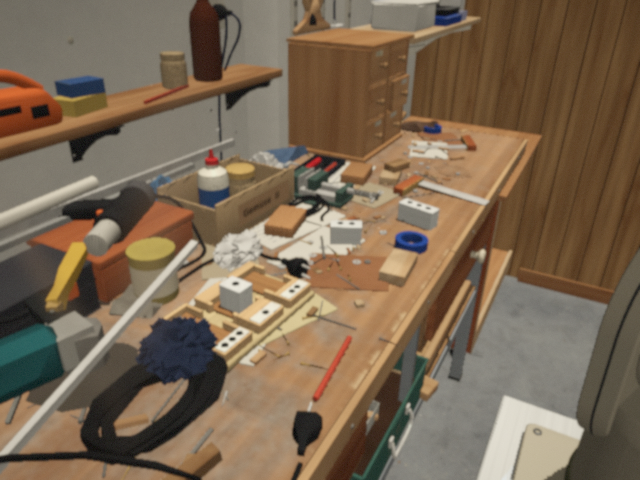

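```bash
python3 - <<'E'
import cv2,numpy as np
a=cv2.imread("pics/top0.png")
c=a[165:285,145:425]
cv2.imwrite("pics/c1.png",cv2.resize(c[:,:],None,fx=2.85,fy=2.85,interpolation=cv2.INTER_CUBIC))
b=cv2.imread("pics/side0.png")[195:365,160:460]
cv2.imwrite("pics/c2.png",cv2.resize(b,None,fx=2.6,fy=2.6,interpolation=cv2.INTER_CUBIC))
E
```

```text
(no output)
```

View pics/c1.png

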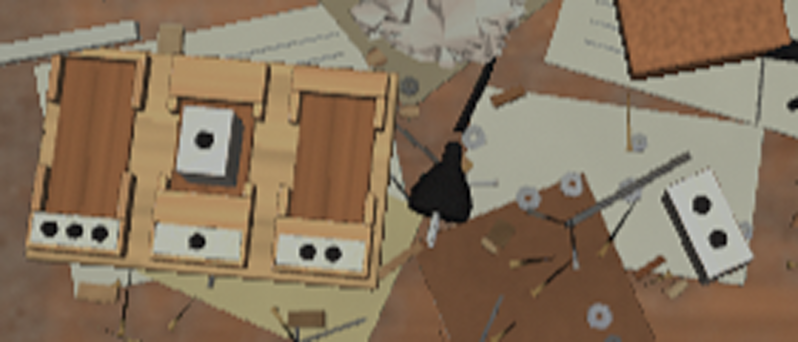

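View pics/c2.png

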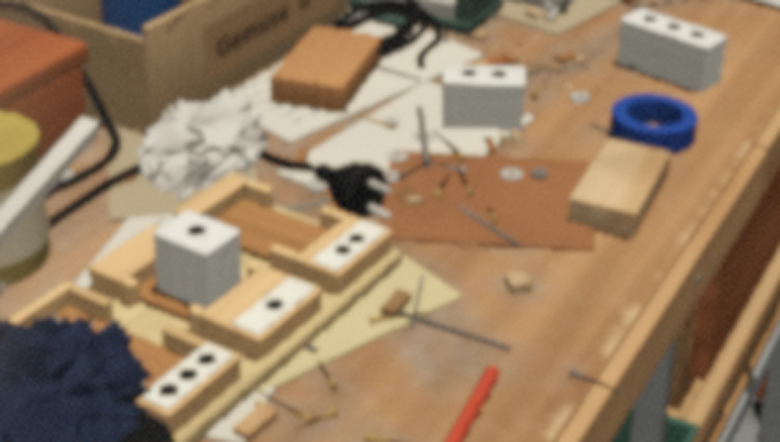

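```bash
cat >h.py <<'E'
import cv2,numpy as np
from plant import bot
def ray(n,px,z):
    c=bot.get_calibration(n);px=np.atleast_2d(px).astype(float)
    C=-c["R"].T@c["t"];d=np.c_[px,np.ones(len(px))]@np.linalg.inv(c["mtx"]).T@c["R"]
    return C+d*((z-C[2])/d[:,2])[:,None]
def dots(im,box):
    x0,y0,x1,y1=box;g=cv2.cvtColor(im[y0:y1,x0:x1],cv2.COLOR_BGR2GRAY)
    g=cv2.resize(g,None,fx=6,fy=6,interpolation=cv2.INTER_CUBIC)
    w=cv2.fillPoly(np.zeros_like(g),[cv2.convexHull(max(cv2.findContours((g>165).astype(np.uint8),0,1)[0],key=cv2.contourArea))],1)
    w=cv2.erode(w,np.ones((5,5)))
    n,l,s,c=cv2.connectedComponentsWithStats(((g<110)&(w>0)).astype(np.uint8))
    return [((c[i]+.5)/6-.5+[x0,y0],s[i,4]) for i in range(1,n) if s[i,4]>150]
E
python3 - <<'E'
from h import *
a=cv2.imread("pics/top0.png")
for nm,b,z in(("mid",(376,220,412,268),40),("lab2",(238,242,280,264),28),("lab1",(196,240,232,258),28),("lab3",(152,236,192,256),28),("short",(204,198,232,232),56),("long",(465,270,505,330),40)):
    for p,s in dots(a,b): print(nm,p.round(1),s,ray("top",p,z).round(1)[0])
cv2.imwrite("pics/c3.png",cv2.resize(a[180:272,225:290],None,fx=6.5,fy=6.5,interpolation=cv2.INTER_CUBIC))
E
```

```text
mid [390.7 236.5] 1210 [ 513.2 -424.1   40. ]
mid [396.5 248.4] 1184 [ 493.1 -433.8   40. ]
lab2 [252.5 253. ] 941 [ 481.5 -191.2   28. ]
lab2 [261.4 253.7] 896 [ 480.7 -206.3   28. ]
lab1 [213.7 249.3] 943 [ 486.3 -124.8   28. ]
lab3 [161.9 244.8] 1007 [492.  -35.8  28. ]
lab3 [170.7 245.6] 907 [491. -51.  28.]
lab3 [179.5 246.5] 962 [489.8 -66.1  28. ]
short [216.3 213.7] 1163 [ 542.3 -131.4   56. ]
long [489.1 287.1] 1255 [ 432.  -586.9   40. ]
long [486.6 299.9] 1213 [ 410.7 -582.3   40. ]
long [483.9 312.9] 1258 [ 389.4 -577.5   40. ]
```

View pics/c3.png

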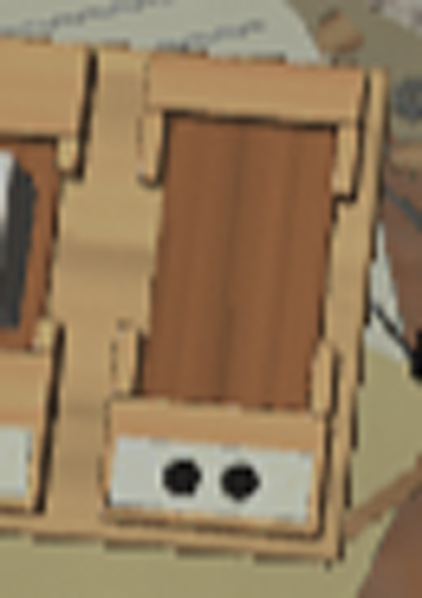

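```bash
python3 - <<'E'
from h import *
f=lambda x,y:[(x+.5)/6.5-.5+225,(y+.5)/6.5-.5+180]
u=np.array([.998,-.066,0]);v=np.array([.066,.998,0]);L=np.array([481.1,-198.8,0])
for nm,p,z in(("nearrim",(225,402),28),("farfloor",(254,118),16),("leftwall far",(163,130),16),("rightrim far",(337,160),28),("leftwall near",(143,370),16),("rightrim near",(314,370),28),("left finger wall",(140,165),28)):
    r=ray("top",f(*p),z)[0]-L;print(nm,round(r@u,1),round(r@v,1))
E
```

```text
nearrim 20.7 -1.5
farfloor 100.2 0.8
leftwall far 94.7 24.9
rightrim far 88.0 -24.0
leftwall near 29.2 22.8
rightrim near 31.3 -23.8
left finger wall 82.0 27.9
```

Call:
send_rows:
  increments:
    - [[0,0,-2,1,-1.7,0,8.7],[0,0,-5,2.2,-3.7,0,8.7],[0,0,-5,2.2,-3.7,0,8.7],[0,0,-5,2.2,-3.7,0,8.7],[0,0,-5,2.2,-3.7,0,8.7]]

```text
t: 0.6
tcp_pos: [364.1, 399.1, 292.0]
eef_rot: [[-0.678, 0.735, -0.0], [0.735, 0.678, -0.0], [0.0, -0.0, -1.0]]
ft_force: [0.1, 0.5, 0.3]
grip_width: 87.0
finger_force: 0.0
```

Call:
send_rows:
  increments:
    - [[0,0,-5,2.2,-3.7,0,8.7],[0,0,-5,2.2,-3.7,0,8.7],[0,0,-5,2.2,-3.7,0,8.7],[0,0,-5,2.2,-3.7,0,8.7],[0,0,-5,2.2,-3.7,0,8.7]]

```text
t: 1.1
tcp_pos: [474.0, 214.1, 292.2]
eef_rot: [[-0.303, 0.953, -0.0], [0.953, 0.303, 0.0], [0.0, -0.0, -1.0]]
ft_force: [1.2, 0.3, 0.1]
grip_width: 86.9
finger_force: 0.0
```

Call:
send_rows:
  increments:
    - [[0,0,-5,2.2,-3.8,0,8.7],[0,0,-5,2.2,-3.8,0,8.7],[0,0,-5,2.2,-3.8,0,8.7],[0,0,-5,1.5,-4.2,0,8.7],[0,0,-5,0.5,-4.4,0,8.7]]

```text
t: 1.6
tcp_pos: [560.2, 14.4, 291.8]
eef_rot: [[0.127, 0.992, -0.0], [0.992, -0.127, -0.001], [-0.001, -0.0, -1.0]]
ft_force: [0.6, -0.1, -0.4]
grip_width: 87.2
finger_force: 0.0
```

Call:
send_rows:
  increments:
    - [[0,0,-5,0,-4.4,0,8.7],[0,0,-5,0,-4.4,0,8.7],[0,0,-5,-0.5,-4.4,0,8.7],[0,0,-5,-0.5,-4.4,0,8.7],[0,0,-5,-0.5,-4.4,0,8.7]]

```text
t: 2.1
tcp_pos: [543.9, -205.8, 292.1]
eef_rot: [[0.535, 0.845, -0.0], [0.845, -0.535, 0.0], [0.0, -0.0, -1.0]]
ft_force: [0.2, 1.3, -0.5]
grip_width: 87.2
finger_force: 0.0
```

Call:
send_rows:
  increments:
    - [[0,0,-6,-0.8,-4.4,0,8.7],[0,0,-6,-0.8,-4.4,0,8.7],[0,0,-6,-0.8,-4.4,0,8.7],[0,0,-6,-0.8,-4.3,0,8.7],[0,0,-6,-0.8,-4.3,0,8.7]]

```text
t: 2.6
tcp_pos: [504.1, -423.6, 292.0]
eef_rot: [[0.886, 0.464, -0.0], [0.464, -0.886, 0.0], [0.0, -0.0, -1.0]]
ft_force: [0.2, -0.3, 0.1]
grip_width: 86.5
finger_force: 0.0
```

Call:
send_rows:
  increments:
    - [[0,0,-1.8,-0.1,-0.5,-3,8.7],[0,0,0,0,0,-4,8.7],[0,0,0,0,0,-4,8.7],[0,0,0,0,0,-2,8.7],[0,0,0,0,0,0,8.7]]

```text
t: 3.1
tcp_pos: [502.3, -425.8, 158.6]
eef_rot: [[0.898, 0.439, -0.005], [0.439, -0.898, 0.003], [-0.003, -0.005, -1.0]]
ft_force: [-0.3, -0.3, 0.4]
grip_width: 87.1
finger_force: 0.0
```

```bash
python3 - <<'E'
from h import *
b=cv2.imread("pics/side0.png")
for p,s in dots(b,(326,216,368,235)): print(p.round(1),s,ray("side",p,40).round(1)[0])
for p,s in dots(b,(278,277,312,304)): print("lab",p.round(1),s,ray("side",p,28).round(1)[0])
c=bot.snapshot("side")
cv2.imwrite("pics/s1.png",cv2.resize(c[140:310,260:480,::-1],None,fx=3,fy=3))
E
```

```text
(no output)
```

View pics/s1.png

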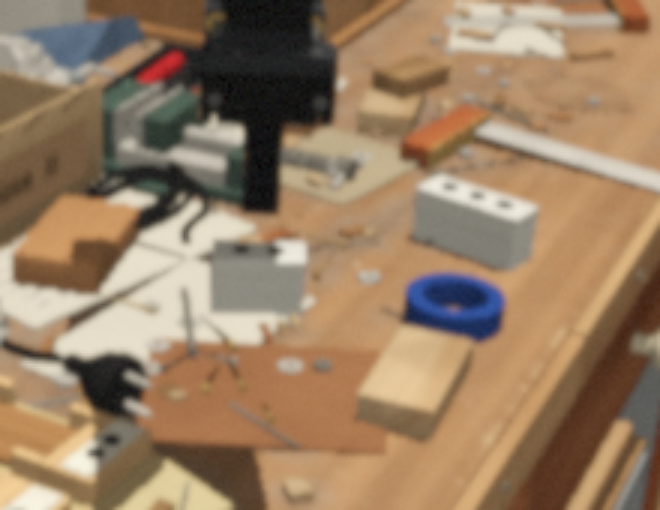

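```bash
python3 - <<'E'
from h import *
f=lambda x,y:[(x+.5)/2.6-.5+160,(y+.5)/2.6-.5+195]
print(ray("side",[f(470,73),f(498,73)],40).round(1)); print(ray("side",[f(342,251),f(358,238)],28).round(1))
s=bot.read_state();print(s["t"],s["tcp_pos"],np.degrees(np.arctan2(s["eef_rot"][1][1],s["eef_rot"][0][1])))
E
```

```text
[[ 510.6 -422.    40. ]
 [ 492.9 -432.4   40. ]]
[[ 480.2 -188.6   28. ]
 [ 479.1 -205.6   28. ]]
3.15 [ 503.06112595 -426.68690896  161.16938235] -63.94073807302201
```

Call:
send_rows:
  increments:
    - [[0,0,0,0,-0.15,-2.5,8.7],[0,0,0,0,0,-2.5,8.7],[0,0,0,0,0,-2,8.7],[0,0,0,0,0,-1,8.7],[0,0,0,0,0,0,8.7]]

```text
t: 3.65
tcp_pos: [503.6, -428.7, 82.4]
eef_rot: [[0.898, 0.439, -0.0], [0.439, -0.898, 0.0], [-0.0, -0.0, -1.0]]
ft_force: [-0.5, 0.3, 1.3]
grip_width: 87.1
finger_force: 0.0
```

Call:
send_rows:
  increments:
    - [[0,0,0,0,0,0,5],[0,0,0,0,0,0,4],[0,0,0,0,0,0,2],[0,0,0,0,0,0,2],[0,0,0,0,0,0,2]]

```text
t: 4.15
tcp_pos: [503.6, -428.7, 82.6]
eef_rot: [[0.898, 0.439, 0.0], [0.439, -0.898, -0.0], [0.0, 0.0, -1.0]]
ft_force: [0.8, 0.8, -0.1]
grip_width: 54.6
finger_force: 0.0
```

Call:
send_rows:
  increments:
    - [[0,0,0,0,0,0,2],[0,0,0,0,0,0,2],[0,0,0,0,0,0,2],[0,0,0,0,0,0,2],[0,0,0,0,0,0,2]]

```text
t: 4.65
tcp_pos: [503.5, -428.6, 82.2]
eef_rot: [[0.898, 0.439, -0.0], [0.439, -0.898, 0.0], [-0.0, -0.0, -1.0]]
ft_force: [-0.7, 0.8, 1.0]
grip_width: 29.9
finger_force: 30.0
```

Call:
send_rows:
  increments:
    - [[0,0,0,0,0,0.5,2],[0,0,0,0,0,1.5,2],[0,0,0,0,0,2,2],[0,0,0,0,0,2,2],[0,0,0,0,0,2,2]]

```text
t: 5.15
tcp_pos: [503.5, -428.9, 164.3]
eef_rot: [[0.898, 0.439, 0.001], [0.439, -0.898, -0.001], [0.0, 0.001, -1.0]]
ft_force: [0.2, 0.5, -1.1]
grip_width: 29.7
finger_force: 30.0
```

Call:
send_rows:
  increments:
    - [[0,0,-1,0.15,1,0,2],[0,0,-3,0.4,2,0,2],[0,0,-4,0.4,3,0,2],[0,0,-4,0.5,3,0,2],[0,0,-4,0.5,3,0,2]]

```text
t: 5.65
tcp_pos: [523.2, -307.9, 163.5]
eef_rot: [[0.985, 0.171, 0.001], [0.171, -0.985, -0.0], [0.001, 0.0, -1.0]]
ft_force: [0.6, 1.0, -1.7]
grip_width: 29.5
finger_force: 30.0
```

Call:
send_rows:
  increments:
    - [[0,0,-4,0.5,3,0,2],[0,0,-4,0.5,3,0,2],[0,0,-3,0.4,2.5,0,2],[0,0,-2,0.3,1.5,0,2],[0,0,-0.8,0.1,0.6,0,2]]

```text
t: 6.15
tcp_pos: [541.8, -200.8, 163.2]
eef_rot: [[0.998, -0.064, 0.001], [-0.064, -0.998, 0.001], [0.001, -0.001, -1.0]]
ft_force: [-0.2, 0.1, -0.7]
grip_width: 29.8
finger_force: 30.0
```

Call:
send_rows:
  increments:
    - [[0,0,0,0,0,-1,2],[0,0,0,0,0,-1.5,2],[0,0,0,0,0,-1,2],[0,0,0,0,0,0,2],[0,0,0,0,0,0,2]]

```text
t: 6.65
tcp_pos: [540.6, -203.5, 126.9]
eef_rot: [[0.998, -0.066, -0.001], [-0.066, -0.998, -0.0], [-0.001, 0.0, -1.0]]
ft_force: [-0.2, 0.1, -0.8]
grip_width: 29.8
finger_force: 30.0
```

```bash
python3 - <<'E'
from h import *
a=bot.snapshot("top")[165:285,145:300,::-1];b=bot.snapshot("side")[215:345,180:340,::-1]
f=lambda i:cv2.resize(i,(480,390),interpolation=cv2.INTER_CUBIC)
cv2.imwrite("pics/p1.png",np.hstack([cv2.resize(a,(395,306)),cv2.resize(b,(395,306))]))
s=bot.read_state();print(s["tcp_pos"],np.array(s["eef_rot"]).round(3),s["ft_force"])
E
```

```text
[ 541.09328854 -203.29685275  127.58488076] [[ 0.998 -0.066  0.   ]
 [-0.066 -0.998 -0.   ]
 [ 0.     0.    -1.   ]] [ 0.61411039 -0.27047362 -2.20698456]
```

View pics/p1.png

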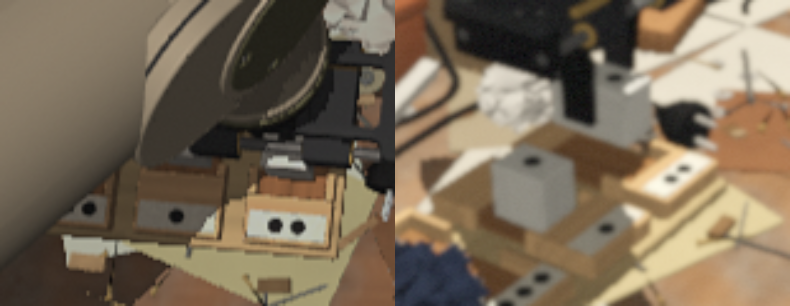

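Call:
send_rows:
  increments:
    - [[0,0,0,0,0,-0.8,2],[0,0,0,0,0,-0.8,2],[0,0,0,0,0,-0.6,2],[0,0,0,0,0,-0.4,2],[0,0,0,0,0,0,2]]

```text
t: 7.25
tcp_pos: [540.7, -202.6, 100.5]
eef_rot: [[0.998, -0.065, -0.001], [-0.065, -0.998, 0.0], [-0.001, 0.0, -1.0]]
ft_force: [0.1, -0.3, -1.5]
grip_width: 29.8
finger_force: 30.0
```

Call:
send_rows:
  increments:
    - [[0,0,0,0,0,-0.1,2],[0,0,0,0,0,-0.1,2],[0,0,0,0,0,0,2],[0,0,0,0,0,0,2],[0,0,0,0,0,0,2]]

```text
t: 7.75
tcp_pos: [541.1, -202.7, 99.4]
eef_rot: [[0.998, -0.065, 0.0], [-0.065, -0.998, -0.0], [0.0, 0.0, -1.0]]
ft_force: [0.2, 0.4, -1.9]
grip_width: 29.9
finger_force: 30.0
```

Call:
send_rows:
  increments:
    - [[0,0,0,0,0,-0.1,2],[0,0,0,0,0,0,2],[0,0,0,0,0,0,2],[0,0,0,0,0,0,2],[0,0,0,0,0,0,2]]

```text
t: 8.25
tcp_pos: [541.0, -202.7, 98.3]
eef_rot: [[0.998, -0.065, 0.0], [-0.065, -0.998, -0.0], [0.0, 0.0, -1.0]]
ft_force: [0.2, -0.4, -2.0]
grip_width: 29.7
finger_force: 30.0
```

Call:
send_rows:
  increments:
    - [[0,0,0,0,0,-0.05,2],[0,0,0,0,0,0,2],[0,0,0,0,0,-0.05,2],[0,0,0,0,0,0,2],[0,0,0,0,0,0,2]]

```text
t: 8.75
tcp_pos: [541.1, -202.8, 98.2]
eef_rot: [[0.998, -0.065, 0.0], [-0.065, -0.998, 0.001], [0.0, -0.001, -1.0]]
ft_force: [-5.9, 2.8, 11.5]
grip_width: 29.8
finger_force: 30.0
```

Call:
send_rows:
  increments:
    - [[0,0,0,0,0,0,3.4],[0,0,0,0,0,0,4],[0,0,0,0,0,0,4.6],[0,0,0,0,0,0,4.6],[0,0,0,0,0,0,4.6]]

```text
t: 9.25
tcp_pos: [541.0, -202.7, 97.2]
eef_rot: [[0.998, -0.065, -0.0], [-0.065, -0.998, -0.0], [-0.0, 0.0, -1.0]]
ft_force: [1.1, -0.1, -0.2]
grip_width: 45.5
finger_force: 0.0
```

Call:
send_rows:
  increments:
    - [[0,0,0,0,0,0.5,4.6],[0,0,0,0,0,1,4.6],[0,0,0,0,0,2,4.6],[0,0,0,0,0,3,4.6],[0,0,0,0,0,4,4.6]]

```text
t: 9.75
tcp_pos: [540.3, -202.6, 203.1]
eef_rot: [[0.998, -0.066, -0.002], [-0.066, -0.998, -0.0], [-0.002, 0.0, -1.0]]
ft_force: [1.3, -0.4, -0.3]
grip_width: 46.0
finger_force: 0.0
```

Call:
send_rows:
  increments:
    - [[0,0,0,0,-3,4,4.6],[0,0,0,0,-4,2,4.6],[0,0,0,0,-4,0,4.6],[0,0,0,0,-4,0,4.6],[0,0,0,0,-4,0,4.6]]

```text
t: 10.25
tcp_pos: [541.0, -394.1, 263.4]
eef_rot: [[0.998, -0.065, 0.001], [-0.065, -0.998, -0.0], [0.001, 0.0, -1.0]]
ft_force: [0.1, 0.2, -0.9]
grip_width: 46.2
finger_force: 0.0
```

Call:
send_rows:
  increments:
    - [[0,0,0,0,-4,0,4.6],[0,0,0,0,-4,0,4.6],[0,0,0,0,-3,0,4.6],[0,0,0,0,-1,0,4.6],[0,0,0,0,0,0,4.6]]

```text
t: 10.75
tcp_pos: [539.9, -514.2, 262.6]
eef_rot: [[0.998, -0.068, -0.001], [-0.068, -0.998, -0.001], [-0.001, 0.001, -1.0]]
ft_force: [0.1, -0.2, 0.4]
grip_width: 45.9
finger_force: 0.0
```

```bash
python3 - <<'E'
from h import *
A=bot.snapshot("top")[:,:,::-1].copy();a=A[165:285,145:300];b=bot.snapshot("side")[215:345,180:340,::-1]
cv2.imwrite("pics/p2.png",np.hstack([cv2.resize(a,(395,306)),cv2.resize(b,(395,306))]))
for p,s in dots(A,(238,190,280,242)):print(p,s,ray("top",p,56))
E
```

```text
(no output)
```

View pics/p2.png

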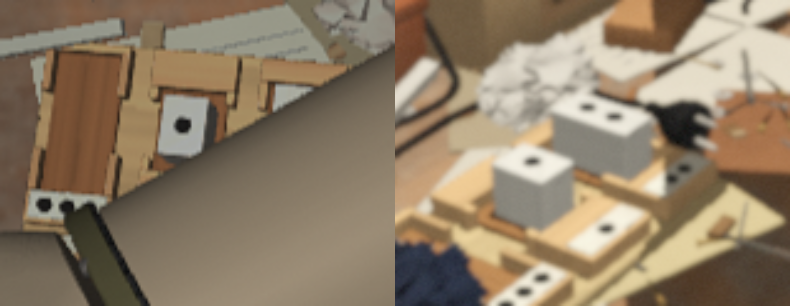

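The side view shows the block seated upright in the two-dot pocket with its top level with the short block. The fingers let go with the TCP within 1 mm of the pocket centre I had measured.

```bash
python3 -c "
from plant import bot
print(bot.hand_in())"
```

```text
the job is handed in; nothing more can be done
None
```

I set the middle block down in its two-dot pocket, let go and handed the job in at about 11 s; the last side picture shows it upright in the pocket, but the hand-in returned no verdict.

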